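# Make up a sieve column on the shaker

## Robot

A 7-joint arm with a two-finger parallel gripper is mounted at the origin on the work surface; the furniture and walls round the work are solid. World frame = base frame: x ahead of the robot, y to its left, z up, the work surface at z = 0. Lengths are in m, angles in degrees, forces in N, time in s.
With the tool pointing down it reaches from about 0.425 to 0.825 m from the base axis. Payload 3.6 kg.
Tool frame: the origin (TCP) lies midway between the tips of the shut fingers; the grasp point (between the pads) lies 19 mm behind it (bot.grip_point_offset is the distance from the TCP to the grasp point, in m); z points along the fingers, y is the line along which they close (so a half turn about z gives the same grasp; the last joint's range is limited). The gripper opens to 93 mm and grips with 3 to 60 N. Pads are 15 mm wide; open, the fingers measure 128 mm over their backs; the gripper's body (75 mm by 188 mm) begins 65 mm behind the grasp point.
Start: joints at [70.789, 35.231, -0.722, 81.555, 0.464, 63.22, -2.315], TCP at [0.198, -0.619, 0.219] pointing down, gripper open.
Joint ranges: [-178.69, 178.69], [-17.37, 117.87], [-77.05, 75.6], [15.02, 138.74], [-78.02, 258.01], [0.78, 113.62], [-162.83, 162.83]. Speed limits (degrees/s): [159.86, 159.86, 180, 180, 180, 180, 180].

## Interface

Orientations are given as [roll, pitch, yaw] about the fixed x, y, z axes, in that order (R = Rz(yaw) Ry(pitch) Rx(roll)).
In Python, from station import sensors, viewer, bot gives the robot as it stands.
- The arm moves only by the tool carry_out, never from a script. Its argument "rows" is a list that holds one entry, the list of rows, each a list of 4 numbers: the shift along the tool's x, y, z in mm, then the turn about the tool's z in rad. A call has 1 to 12 rows; each row is the pose to reach, as a shift and turn from the pose commanded when the call began, along the tool's axes at that moment; what a row does not reach only later rows make up. A row lasts 1/12 s, in which the tool goes at most 41.7 mm and 7.16 degrees, less where a joint would pass 70% of its speed; a pose out of reach is approached as far as the arm can. A call with a gripper value outside its range is refused whole. "hand" is the opening, from -1 (shut) to 1 (fully open), set as the call begins (left out, the last holds). The fingers move at their own pace and stop on an object; "squeeze" is the grip in N (left out, the last holds). Time passes only in rows, so rows that repeat a pose let the fingers close. It gives the time, the measured TCP pose, the force, the opening and the grip force at its end, in the units of the state.
- sensors.state(): the state, without advancing time (a new reading comes with each control period).
- viewer.get_image(name): name is "scene" or "top"; returns a dict with "pixels" (384x512x3 uint8, red, green, blue), "camera_matrix" (3x3 intrinsics, pixels), "rvec" (rotation vector, rad) and "tvec" (3), from world to camera coordinates, as OpenCV has them. Camera axes: x right, y down, z forward; pixel columns grow to the right and rows downward; lengths in m; the calibration is good to about 2 mm. A picture is of the moment at which its call begins. There is no depth.
- bot.hand_in(): hands the job in; it is judged then, once.
The state is a dict: "clock": time; "joints": joint angles; "dq": joint speeds; "joint_efforts": joint torques, N m; "tool_pos": TCP position; "tool_rot": TCP orientation; "wrist_force": force on the tool from outside, world axes, zero at the start; "torque": the same for the moment, N m; "opening": opening from 0.0 (shut) to 1.0 (fully open); "grip_force": force on a finger pad.
Only numpy, scipy, OpenCV 4.12 (cv2) and the standard library are available. Lean on these libraries where they do the work, as an engineer would, in place of code of your own. Each camera call takes 0.05 s, during which the arm holds its last target. There are 200 camera calls.

## Task

Make up the sieve column on the shaker, ready for a sediment sample. First set the pan in the sprung deck and press it down until both spring catches snap over its flange and hold it by themselves; then nest the sieves on it one by one, finest mesh lowest, then the medium, coarsest on top, each fully home and level. Let go of everything at the end, and do not knock over or shove the two vials and the dropper bottle.

Things in the scene. Friction and masses are not known exactly. Their poses are not given: they have to be found in the camera images.
- pan: Steel receiving pan with a closed floor; the one with a flange round its foot. Origin at the centre of its underside, z up. Tapered skirt 52 mm across (47 at its lower edge), z 0 to 7 mm; flange 71 mm across, z 7 to 10; wall 58 mm across, 1.5 mm thick, up to the rim at z 36 (mouth 55 mm; inner floor at z 10). Loose, about 90 g. Grip it across the wall above the flange.
- fine_sieve: Fine sieve, the shallowest: 30 mm high, cloth so fine (1.7 mm) that its floor looks closed and grey. Steel, round; origin at the centre of its underside, z up. Tapered skirt, z 0 to 7 mm, 52 mm across (47 at its lower edge), nests in the 55 mm mouth below until the frame's edge (z 7) rests on that rim; frame 58 mm across, z 7 to 30; mesh at z 9. Loose, about 60 g.
- medium_sieve: Medium sieve: 38 mm high, wire grid of 4.6 mm pitch. Otherwise as the fine sieve: origin at the centre of its underside, skirt z = 0 to 7 mm, frame 58 mm across from z = 7 to 38 mm, mouth 55 mm. Loose, about 70 g.
- coarse_sieve: Coarse sieve: the deepest, 48 mm high, open wire grid of 11 mm pitch, table seen through it. Otherwise as the fine sieve: origin at the centre of its underside, skirt z = 0 to 7 mm, frame 58 mm across from z = 7 to 48 mm, mouth 55 mm. Loose, about 85 g.
- shaker: Grey sieve shaker, fixed; housing 158 mm (its x) by 124 mm (its y), 46 mm high; knob and switch on top at its -x end, up to 60 mm (not used). Origin under the deck's axis at table height, z up. Sprung catches at its +y and -y sides reach from 32 to 51 mm from the axis, 16 mm wide, top at 85 mm. Grip along the shaker's x there, so that the fingers clear them.
- deck (a joint): Travel of the sprung deck, m: 0 up, grows as it is pressed, 0.0135 at its stop. The pan's weight does not move it. The spring gives 4 N at the top, 12 N at the stop; the catches add a few newtons, snap over the flange at about 0.011 and then hold the deck near there when let go. Press to about 0.0125 (about 15 N).
- deck_seat (a point): Centre of the deck's seat, level with the top of its seat ring, z up; at 74 mm with the deck up, moves down with it. Ring 63 mm across outside, 54 inside, 8 deep: the pan's skirt goes in until its flange (underside 7 mm above the pan's origin) rests on the ring, so the pan's origin then lies 7 mm below this point.
- vial_1: Bystander: small capped sample vial, standing, 23 mm across, 54 mm high, on the left of the table; origin at the centre of its underside.
- vial_2: Bystander: small capped sample vial, standing, 23 mm across, 54 mm high, on the right of the table; origin at the centre of its underside.
- dropper_bottle: Bystander: white dropper bottle, standing, 49 mm across, 176 mm high, on the left; origin at the centre of its underside.
Mind the look-alikes: they are no part of the job. Leave any orange look-alike of the coarse_sieve alone.

How it is judged:
By the outcome, as a careful person would: the job done as asked, in the order asked, and still so for the second after the job is handed in, with the robot touching nothing.
It also fails if it takes over 102 s, if anything falls off the work surface, if the arm or the gripper's body presses on something with over 40 N, if the wrist force passes 120 N, or if a joint passes its speed limit or range.

## Working session

There is one attempt and no reset: what is moved stays moved. The work goes in short steps, Python scripts to look and compute and a tool call to move; the robot and the scene stay as the last step left them, time stands still between calls to the robot, and variables do not carry over. Pictures are saved under pics/ and viewed, at most 14 in all, crops included, and the job is handed in when it is done.

Besides the shell and the picture viewer there is one more tool, called after "Call:" in YAML: its name, and indented under it one key for each argument. carry_out: Moves the arm, as the interface text tells. Its arguments: {"type":"object","properties":{"rows":{"type":"array"},"hand":{"type":"number"},"squeeze":{"type":"number"}},"required":["rows"]}

```bash
ls; mkdir -p pics
cat > h.py <<'E'
import cv2,numpy as np
from station import sensors,viewer,bot
def snap(name,fn):
    im=viewer.get_image(name); cv2.imwrite('pics/'+fn,cv2.cvtColor(im['pixels'],cv2.COLOR_RGB2BGR)); return im
def back(im,uv,z):
    K=np.array(im['camera_matrix'],float);R=cv2.Rodrigues(np.array(im['rvec'],float))[0];t=np.array(im['tvec'],float).ravel()
    d=R.T@np.linalg.solve(K,np.array([uv[0],uv[1],1.]));c=-R.T@t
    return c+d*(z-c[2])/d[2]
def proj(im,P):
    return cv2.projectPoints(np.array(P,float).reshape(-1,3),np.array(im['rvec'],float),np.array(im['tvec'],float),np.array(im['camera_matrix'],float),None)[0].reshape(-1,2)
E
python3 - <<'E'
from h import *
for n in('scene','top'):
    im=snap(n,n+'0.png');R=cv2.Rodrigues(np.array(im['rvec'],float))[0];print(n,-R.T@np.array(im['tvec']).ravel(),R[2],im['camera_matrix'])
print(sensors.state())
E
```

```text
pics
scene [0.02396018 0.69504472 0.91649226] [ 0.42271611 -0.57011656 -0.70447016] [[375.08602127   0.         255.44087812]
 [  0.         375.08602127 193.91904522]
 [  0.           0.           1.        ]]
top [0.38001128 0.03860201 1.49914668] [ 0.0840584  -0.0022033  -0.99645839] [[397.3578423    0.         257.9340552 ]
 [  0.         397.3578423  199.65463921]
 [  0.           0.           1.        ]]
{'clock': 0.1, 'joints': array([70.78840718, 35.28256579, -0.72201927, 81.63124746,  0.46473476,
       63.22083568, -2.31329094]), 'dq': array([-0.03488907, -0.12921112, -0.03167949, -0.19181101, -0.03850496,
        0.15266011,  0.0519226 ]), 'joint_efforts': array([ 1.54117050e-03, -4.60040295e+01,  2.10291431e-01, -1.66246283e+01,
       -6.11450337e-02,  1.68738607e-02,  8.92960065e-05]), 'tool_pos': array([ 0.19733108, -0.61857157,  0.21761519]), 'tool_rot': array([-1.79868268e+02,  2.69007694e-03,  1.76980571e+01]), 'wrist_force': array([ 0.28212578, -0.24402929, -0.38401052]), 'torque': array([ 0.03389399, -0.01582091,  0.02983099]), 'grip_force': 0.0, 'opening': 0.9969256521675309}
```

View pics/scene0.png

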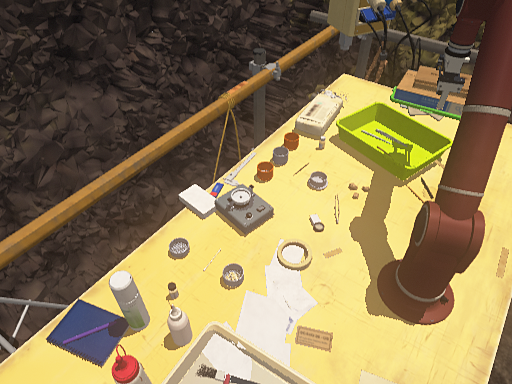

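View pics/top0.png

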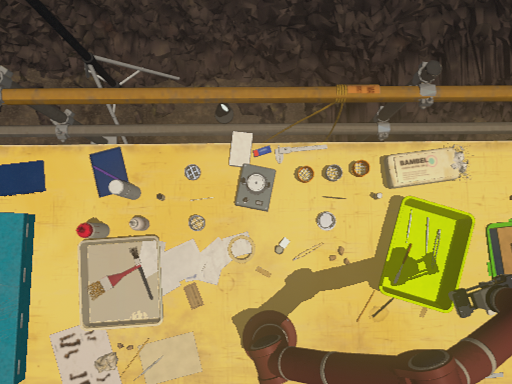

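Run:
```python
import cv2
t=cv2.imread('pics/top0.png');s=cv2.imread('pics/scene0.png')
r=lambda a:cv2.resize(a,(400,300),interpolation=cv2.INTER_CUBIC)
a=r(t[155:245,165:285]);b=r(t[145:235,280:400]);c=r(s[205:295,150:270]);d=r(s[125:215,240:360])
cv2.imwrite('pics/crop.png',cv2.vconcat([cv2.hconcat([a,b]),cv2.hconcat([c,d])]))
```

```text
(no output)
```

View pics/crop.png

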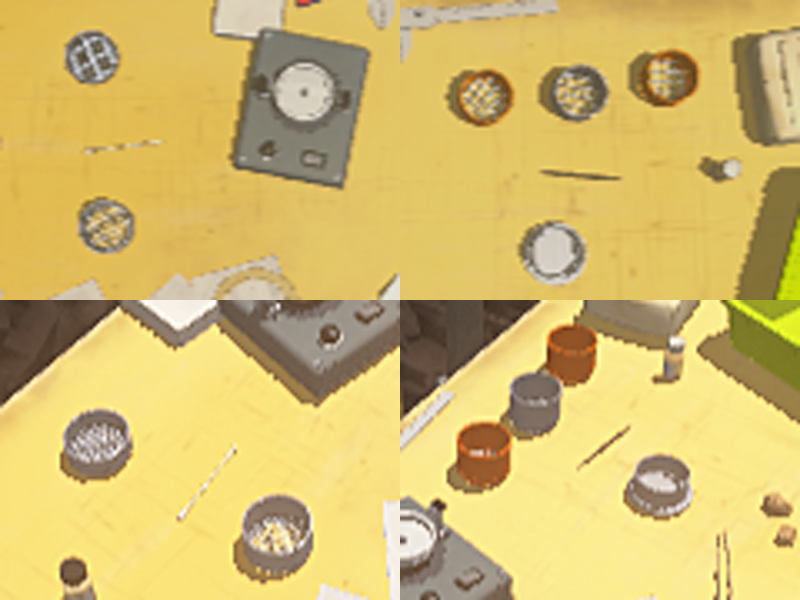

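```bash
cat > m.py <<'E'
from h import *
t=viewer.get_image('top');s=viewer.get_image('scene')
def PM(im): return np.array(im['camera_matrix'])@np.c_[cv2.Rodrigues(np.array(im['rvec'],float))[0],np.array(im['tvec'],float).ravel()]
obs=dict(fine=((192.6,172.1),(179.1,245.5),.030),med=((196.8,222.5),(233.4,272.5),.038),coarse=((334.5,172.6),(280.8,151.4),.048),pan=((326,220),(318.9,176.6),.036),deck=((255.9,182.6),(241,197),.074))
for k,(a,b,h) in obs.items():
    X=cv2.triangulatePoints(PM(t),PM(s),np.array(a).reshape(2,1),np.array(b).reshape(2,1));X=(X[:3]/X[3]).ravel()
    print(k,'tri',X.round(4),'top@h',back(t,a,h).round(4),'scene@h',back(s,b,h).round(4))
a=np.linspace(0,2*np.pi,60);circ=lambda c,r,z:np.c_[c[0]+r*np.cos(a),c[1]+r*np.sin(a),0*a+z]
def draw(im,C,box,out):
    p=cv2.resize(cv2.cvtColor(im['pixels'],cv2.COLOR_RGB2BGR)[box[1]:box[1]+90,box[0]:box[0]+120],(400,300),interpolation=cv2.INTER_CUBIC)
    for c,col in C:
        q=((proj(im,c)-box+.5)*400/120).astype(int); cv2.polylines(p,[q],True,col,1)
    return p
E
python3 - <<'E'
from m import *
# shaker corners z=.046 in top crop
for u,v in((262,30),(370,47),(342,187),(233,165),(262,85),(343,100)): print(back(t,(165+u*.3,155+v*.3),.046 if v not in(85,100) else .085).round(4))
for u,v,z in ((285,262,.054),(731,168,.054)):pass
print('vial',back(t,(160.5,196.5),.054),back(t,(375.5,195),.054),'drop',back(t,(135,221),.15))
E
```

```text
fine tri [0.6121 0.2803 0.0248] top@h [0.6096 0.2781 0.03  ] scene@h [0.6109 0.2839 0.03  ]
med tri [0.4222 0.2623 0.0298] top@h [0.4213 0.2607 0.038 ] scene@h [0.4192 0.2667 0.038 ]
coarse tri [ 0.6016 -0.2478  0.0448] top@h [ 0.5997 -0.2479  0.048 ] scene@h [ 0.601  -0.2435  0.048 ]
pan tri [0.8138 0.4542 0.9272] top@h [ 0.4258 -0.2144  0.036 ] scene@h [ 0.4234 -0.2164  0.036 ]
deck tri [0.5684 0.2547 0.8152] top@h [0.5621 0.0422 0.074 ] scene@h [0.5584 0.0511 0.074 ]
[0.6354 0.0871 0.046 ]
[ 0.6152 -0.0325  0.046 ]
[4.602e-01 4.000e-04 4.600e-02]
[0.4856 0.12   0.046 ]
[0.5687 0.0862 0.085 ]
[ 0.5516 -0.0008  0.085 ]
vial [0.51702861 0.39100819 0.054     ] [ 0.51470259 -0.39443695  0.054     ] drop [0.4253557  0.45314743 0.15      ]
```

Run:
```python
from m import *
r,g,b=(0,0,255),(0,255,0),(255,0,0)
C=[]
for c,h in (((.610,.281),.030),((.4203,.2635),.038),((.600,-.246),.048),((.4247,-.2153),.036)):
    C+=[(circ(c,.029,h),r),(circ(c,.0235,0),g)]
C+=[(circ(C[6][0].mean(0)[:2],.0355,.01),b)]
d=np.array([.561,.0435]);th=np.radians(-11.5);R=np.array([[np.cos(th),-np.sin(th)],[np.sin(th),np.cos(th)]])
C+=[(circ(d,.0315,.074),r),(circ(d,.027,.074),r)]
for s_ in(1,-1):
    q=np.array([[-.008,.032],[.008,.032],[.008,.051],[-.008,.051]])*[1,s_];C+=[(np.c_[q@R.T+d,np.full(4,.085)],b)]
q=np.array([[-.1,-.062],[.058,-.062],[.058,.062],[-.1,.062]]);C+=[(np.c_[q@R.T+d,np.full(4,.046)],g)]
T=np.array
o=[draw(t,C,T((165,155)),0),draw(t,C,T((270,145)),0),draw(s,C,T((150,205)),0),draw(s,C,T((200,135)),0)]
cv2.imwrite('pics/ov.png',cv2.vconcat([cv2.hconcat(o[:2]),cv2.hconcat(o[2:])]))
```

```text
fine tri [0.6121 0.2803 0.0248] top@h [0.6096 0.2781 0.03  ] scene@h [0.6109 0.2839 0.03  ]
med tri [0.4222 0.2623 0.0298] top@h [0.4213 0.2607 0.038 ] scene@h [0.4192 0.2667 0.038 ]
coarse tri [ 0.6016 -0.2478  0.0448] top@h [ 0.5997 -0.2479  0.048 ] scene@h [ 0.601  -0.2435  0.048 ]
pan tri [0.8138 0.4542 0.9272] top@h [ 0.4258 -0.2144  0.036 ] scene@h [ 0.4234 -0.2164  0.036 ]
deck tri [0.5684 0.2547 0.8152] top@h [0.5621 0.0422 0.074 ] scene@h [0.5584 0.0511 0.074 ]
```

View pics/ov.png

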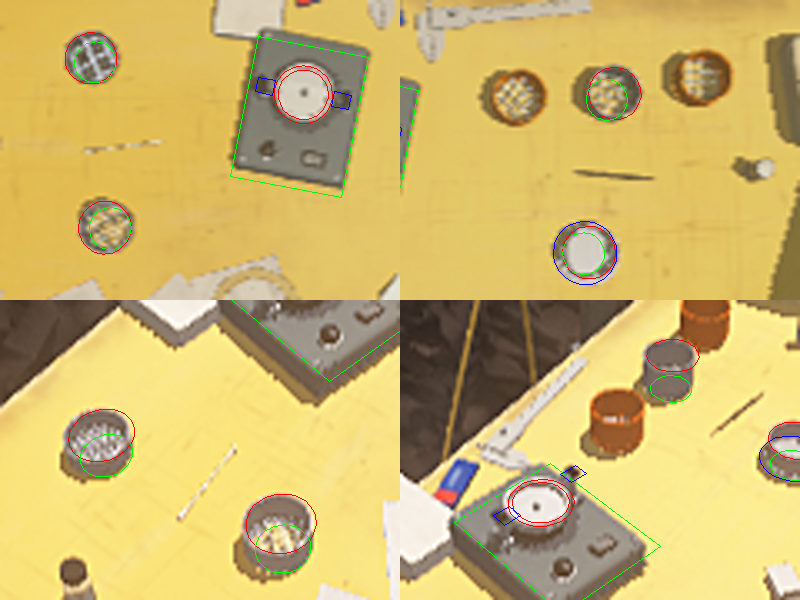

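```bash
cat > go.py <<'E'
# python3 go.py x y z yaw : row (mm, mm, mm, rad) from the measured pose
import sys
from h import *
from scipy.spatial.transform import Rotation as Ro
s=sensors.state();p=s['tool_pos'];e=s['tool_rot'];T=np.array([float(v) for v in sys.argv[1:4]])
R=Ro.from_euler('xyz',e,degrees=True)
dy=(float(sys.argv[4])-e[2]+180)%360-180
print((R.inv().apply(T-p)*1e3).round(1),(-np.radians(dy)).round(3),'|',s['clock'],p.round(4),e.round(2))
E
python3 go.py .425 -.2153 .14 78.5
```

```text
[ 339.5 -315.4   78.5] -1.061 | 0.3 [ 0.1974 -0.619   0.2182] [-179.95    0.     17.69]
```

Call:
carry_out:
  rows:
    - [[340,-315,78,-1.061],[340,-315,78,-1.061],[340,-315,78,-1.061],[340,-315,78,-1.061],[340,-315,78,-1.061],[340,-315,78,-1.061],[340,-315,78,-1.061],[340,-315,78,-1.061],[340,-315,78,-1.061],[340,-315,78,-1.061],[340,-315,78,-1.061],[340,-315,78,-1.061]]
  hand: 1
  squeeze: 5

```text
clock: 1.3
tool_pos: [0.429, -0.2085, 0.1404]
tool_rot: [179.9, -0.3, 79.1]
wrist_force: [0.9, -0.7, 0.8]
opening: 0.996
grip_force: 0.0
```

```bash
python3 go.py .425 -.2153 .06 78.5
python3 - <<'E'
from h import *
a=snap('top','t1.png');b=snap('scene','s1.png')
r=lambda i,x,y:cv2.resize(cv2.cvtColor(i['pixels'],cv2.COLOR_RGB2BGR)[y:y+120,x:x+120],(400,400),interpolation=cv2.INTER_CUBIC)
cv2.imwrite('pics/c1.png',cv2.hconcat([r(a,270,160),r(b,260,110)]))
E
```

```text
[-7.8 -2.8 80.4] 0.01 | 1.3 [ 0.429  -0.2085  0.1404] [179.91  -0.26  79.07]
```

View pics/c1.png

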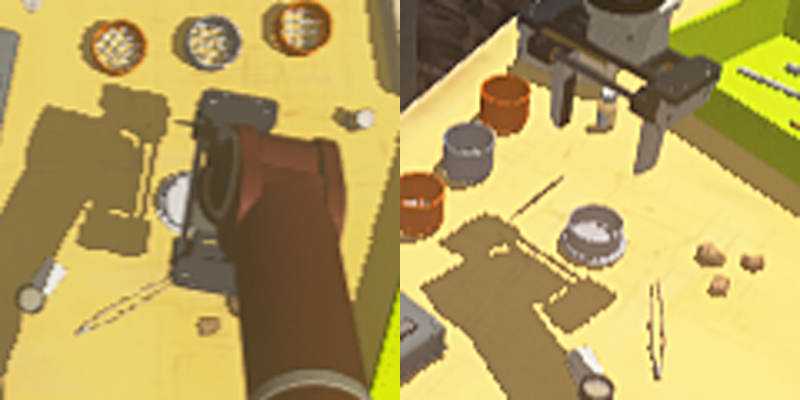

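Call:
carry_out:
  rows:
    - [[-5,-1,40,0],[-6,-1,80,0],[-6,-1,80,0],[-6,-1,80,0],[-6,-1,80,0]]

```text
clock: 1.82
tool_pos: [0.4241, -0.2228, 0.0621]
tool_rot: [179.9, 0.1, 78.4]
wrist_force: [-0.2, -0.5, 0.3]
opening: 0.999
grip_force: 0.0
```

```bash
python3 go.py .425 -.2153 .014 78.5
```

```text
[ 7.6 -0.7 48.1] -0.002 | 1.8167 [ 0.4241 -0.2228  0.0621] [1.7988e+02 5.0000e-02 7.8380e+01]
```

Call:
carry_out:
  rows:
    - [[8,-1,0,0.12],[8,-1,0,0.24],[8,-1,0,0.36],[8,-1,0,0.48],[8,-1,0,0.6],[8,-1,0,0.72],[8,-1,0,0.84],[8,-1,0,0.96],[8,-1,0,1.08],[8,-1,0,1.2],[8,-1,20,1.32],[8,-1,47,1.4]]

```text
clock: 2.82
tool_pos: [0.4287, -0.2152, 0.0181]
tool_rot: [179.8, -0.7, -2.0]
wrist_force: [0.7, 0.5, -0.0]
opening: 1.001
grip_force: 0.0
```

Call:
carry_out:
  rows:
    - [[0,0,0,0],[0,0,0,0],[0,0,0,0],[0,0,0,0],[0,0,0,0],[0,0,0,0],[0,0,0,0],[0,0,0,0]]
  hand: -1
  squeeze: 5

```text
clock: 3.48
tool_pos: [0.4251, -0.2142, 0.0149]
tool_rot: [179.9, -0.2, -1.7]
wrist_force: [-0.1, -0.6, 7.2]
opening: 0.631
grip_force: 5.0
```

```bash
python3 go.py .425 -.2153 .014 78.5
```

```text
[-0.1  1.1  0.9] -1.4 | 3.4833 [ 0.4251 -0.2142  0.0149] [ 1.7993e+02 -1.5000e-01 -1.7300e+00]
```

Call:
carry_out:
  rows:
    - [[0,0,-3,0],[0,0,-3,0],[0,0,-3,0],[0,0,-3,-0.1],[0,0,-3,-0.22],[0,0,-3,-0.34],[0,0,-3,-0.46],[0,0,-3,-0.58],[0,0,-3,-0.7],[0,0,-3,-0.82],[0,0,-3,-0.94],[0,0,-3,-1.06]]
  hand: 1

```text
clock: 4.48
tool_pos: [0.4239, -0.2133, 0.0165]
tool_rot: [-180.0, 0.0, 59.4]
wrist_force: [-0.2, -0.7, -0.3]
opening: 0.999
grip_force: 0.0
```

Call:
carry_out:
  rows:
    - [[0,0,0,-0.12],[0,0,0,-0.24],[0,0,0,-0.34],[0,0,0,-0.34],[0,0,0,-0.34],[0,0,0,-0.34]]

```text
clock: 4.98
tool_pos: [0.424, -0.2134, 0.0166]
tool_rot: [-180.0, -0.0, 78.4]
wrist_force: [-0.1, -0.1, 0.1]
opening: 1.001
grip_force: 0.0
```

Call:
carry_out:
  rows:
    - [[0,0,0,0],[0,0,0,0],[0,0,0,0],[0,0,0,0],[0,0,0,0],[0,0,0,0],[0,0,0,0],[0,0,0,0]]
  hand: -1
  squeeze: 40

```text
clock: 5.65
tool_pos: [0.4244, -0.2134, 0.0167]
tool_rot: [180.0, -0.0, 78.5]
wrist_force: [1.0, -0.2, -0.4]
opening: 0.616
grip_force: 40.0
```

```bash
python3 go.py .561 .0435 .16 78.5
```

```text
[ 279.    82.6 -143.2] -0.0 | 5.65 [ 0.4244 -0.2134  0.0167] [ 1.7997e+02 -1.0000e-02  7.8480e+01]
```

Call:
carry_out:
  rows:
    - [[0,0,-40,0],[0,0,-80,0],[20,6,-120,0],[60,17,-143,0],[100,30,-143,0],[140,41,-143,0],[180,53,-143,0],[220,65,-143,0],[250,75,-143,0],[270,80,-143,0],[279,82.6,-143,0],[279,82.6,-143,0]]

```text
clock: 6.65
tool_pos: [0.5607, 0.046, 0.1592]
tool_rot: [-179.9, -0.1, 78.7]
wrist_force: [0.4, 0.2, -1.1]
opening: 0.621
grip_force: 40.0
```

Call:
carry_out:
  rows:
    - [[0,0,10,0],[0,0,20,0],[0,0,30,0],[0,0,30,0]]

```text
clock: 6.98
tool_pos: [0.5582, 0.0408, 0.1267]
tool_rot: [-179.7, 0.2, 78.3]
wrist_force: [-0.5, 0.6, -0.8]
opening: 0.618
grip_force: 40.0
```

```bash
python3 go.py .561 .0435 .10 78.5
python3 - <<'E'
from h import *
a=snap('top','t2.png');b=snap('scene','s2.png')
r=lambda i,x,y:cv2.resize(cv2.cvtColor(i['pixels'],cv2.COLOR_RGB2BGR)[y:y+90,x:x+90],(400,400),interpolation=cv2.INTER_CUBIC)
cv2.imwrite('pics/c2.png',cv2.hconcat([r(a,210,135),r(b,200,145)]))
E
```

```text
[ 3.3  2.3 26.7] -0.003 | 6.9833 [0.5582 0.0408 0.1267] [-179.66    0.18   78.31]
```

View pics/c2.png

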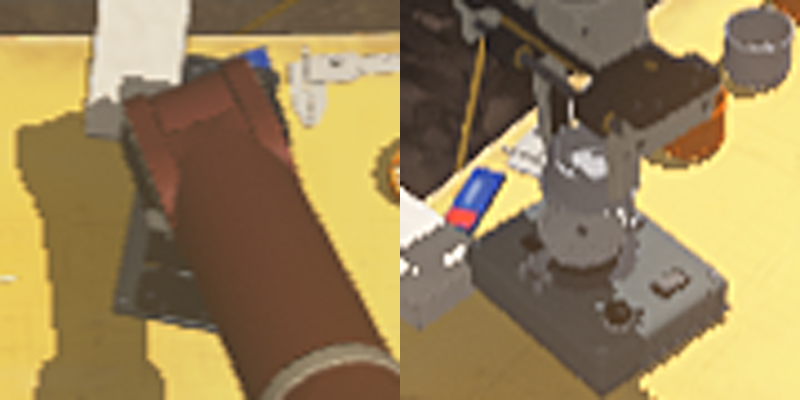

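Call:
carry_out:
  rows:
    - [[1,0.5,10,0],[2,1,20,0],[2,1,24,0],[2,1,24,0],[2,1,24,0],[2,1,24,0]]

```text
clock: 7.58
tool_pos: [0.5624, 0.0454, 0.1058]
tool_rot: [180.0, -0.0, 78.5]
wrist_force: [0.1, 0.3, -0.1]
opening: 0.62
grip_force: 40.0
```

```bash
python3 go.py .561 .0435 .083 78.5
python3 - <<'E'
from m import *
p=sensors.state()['tool_pos'];c=p[:2];z=p[2]-.0167
r,g,b_=(0,0,255),(0,255,0),(255,0,0);d=(.561,.0435)
C=[(circ(c,.029,z+.036),r),(circ(c,.0355,z+.0085),g),(circ(d,.0315,.074),b_)]
p=draw(s,C,np.array((190,155)),0)
cv2.imwrite('pics/c3.png',cv2.resize(cv2.hconcat([p,draw(s,[],np.array((190,155)),0)]),None,fx=1,fy=1))
E
```

```text
[-2.1 -1.  22.8] -0.0 | 7.5833 [0.5624 0.0454 0.1058] [ 1.7998e+02 -1.0000e-02  7.8500e+01]
fine tri [0.6121 0.2803 0.0248] top@h [0.6096 0.2781 0.03  ] scene@h [0.6109 0.2839 0.03  ]
med tri [0.4222 0.2623 0.0298] top@h [0.4213 0.2607 0.038 ] scene@h [0.4192 0.2667 0.038 ]
coarse tri [ 0.6016 -0.2478  0.0448] top@h [ 0.5997 -0.2479  0.048 ] scene@h [ 0.601  -0.2435  0.048 ]
pan tri [0.8138 0.4542 0.9272] top@h [ 0.4258 -0.2144  0.036 ] scene@h [ 0.4234 -0.2164  0.036 ]
deck tri [0.5684 0.2547 0.8152] top@h [0.5621 0.0422 0.074 ] scene@h [0.5584 0.0511 0.074 ]
```

View pics/c3.png

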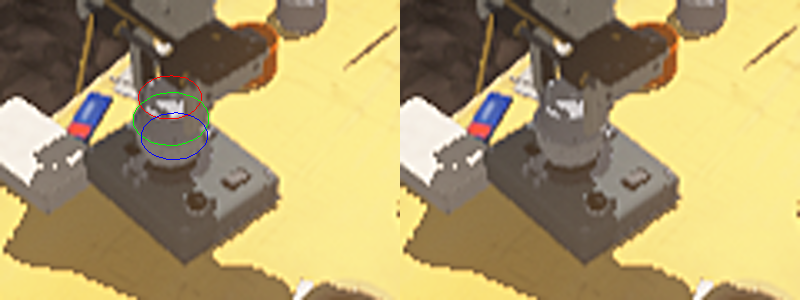

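Call:
carry_out:
  rows:
    - [[-2,-1,3,0],[-2,-1,7,0],[-2,-1,11,0],[-2,-1,15,0],[-2,-1,18,0],[-2,-1,18,0],[-2,-1,18,0]]

```text
clock: 8.27
tool_pos: [0.5607, 0.0434, 0.0879]
tool_rot: [-180.0, 0.0, 78.5]
wrist_force: [-0.9, -1.0, 3.8]
opening: 0.622
grip_force: 40.0
```

Call:
carry_out:
  rows:
    - [[0,0,2,0],[0,0,4,0],[0,0,4,0]]

```text
clock: 8.52
tool_pos: [0.5607, 0.0434, 0.084]
tool_rot: [180.0, 0.0, 78.5]
wrist_force: [-0.7, -0.4, 5.8]
opening: 0.62
grip_force: 40.0
```

```bash
python3 go.py .561 .0435 .083 78.5
```

```text
[0.1 0.3 1. ] -0.0 | 8.5167 [0.5607 0.0434 0.084 ] [1.800e+02 1.000e-02 7.849e+01]
```

Call:
carry_out:
  rows:
    - [[0,0,2,0],[0,0,4,0],[0,0,6,0],[0,0,6,0],[0,0,6,0]]

```text
clock: 8.93
tool_pos: [0.5607, 0.0435, 0.0787]
tool_rot: [180.0, 0.0, 78.5]
wrist_force: [-1.9, -1.1, 10.2]
opening: 0.62
grip_force: 40.0
```

Call:
carry_out:
  rows:
    - [[0,0,2,0],[0,0,4,0],[0,0,6,0],[0,0,6.8,0],[0,0,6.8,0],[0,0,6.8,0]]

```text
clock: 9.43
tool_pos: [0.5613, 0.0437, 0.0755]
tool_rot: [179.9, 0.0, 78.5]
wrist_force: [-6.8, -1.3, 30.2]
opening: 0.619
grip_force: 40.2
```

```bash
python3 go.py .561 .0435 .0712 78.5
```

```text
[-0.3 -0.2  4.3] -0.001 | 9.4333 [0.5613 0.0437 0.0755] [1.7987e+02 5.0000e-02 7.8470e+01]
```

Run:
```python
from m import *
d=(.561,.0435)
r,g,b_=(0,0,255),(0,255,0),(255,0,0)
C=[(circ(d,.029,.0588+.036),r),(circ(d,.0355,.0588+.01),g)]
f=lambda C:draw(s,C,np.array((190,155)),0)[50:290,60:320]
cv2.imwrite('pics/c4.png',cv2.resize(cv2.hconcat([f(C),f([])]),(790,365),interpolation=cv2.INTER_CUBIC))
```

```text
fine tri [0.6121 0.2803 0.0248] top@h [0.6096 0.2781 0.03  ] scene@h [0.6109 0.2839 0.03  ]
med tri [0.4222 0.2623 0.0298] top@h [0.4213 0.2607 0.038 ] scene@h [0.4192 0.2667 0.038 ]
coarse tri [ 0.6016 -0.2478  0.0448] top@h [ 0.5997 -0.2479  0.048 ] scene@h [ 0.601  -0.2435  0.048 ]
pan tri [ 3.5551  3.3704 -1.0821] top@h [ 0.4258 -0.2144  0.036 ] scene@h [ 0.4234 -0.2164  0.036 ]
deck tri [0.4026 0.0711 1.6486] top@h [0.5621 0.0422 0.074 ] scene@h [0.5584 0.0511 0.074 ]
```

View pics/c4.png

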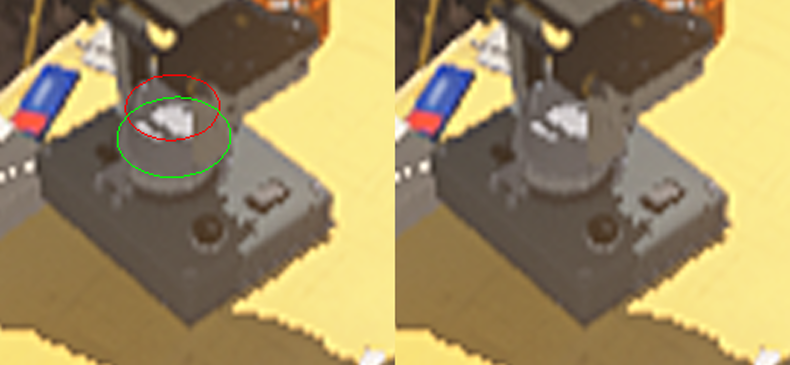

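Call:
carry_out:
  rows:
    - [[0,0,-5,0],[0,0,-10,0],[0,0,-14,0],[0,0,-16,0],[0,0,-16,0],[0,0,-16,0]]

```text
clock: 10.03
tool_pos: [0.5611, 0.0434, 0.0869]
tool_rot: [180.0, -0.0, 78.5]
wrist_force: [-0.2, -1.6, 3.7]
opening: 0.616
grip_force: 40.0
```

Call:
carry_out:
  rows:
    - [[0,-1,0,0],[0,-2,0,0],[0,-2,0,0],[0,-2,0,0]]

```text
clock: 10.37
tool_pos: [0.56, 0.044, 0.0871]
tool_rot: [179.9, -0.1, 78.5]
wrist_force: [1.3, -0.2, 4.1]
opening: 0.622
grip_force: 40.0
```

Call:
carry_out:
  rows:
    - [[0,0,1,0],[0,0,2,0],[0,0,2,0],[0,0,2,0]]

```text
clock: 10.7
tool_pos: [0.5597, 0.0441, 0.0852]
tool_rot: [179.9, -0.1, 78.5]
wrist_force: [2.3, -0.6, 5.8]
opening: 0.618
grip_force: 40.0
```

Call:
carry_out:
  rows:
    - [[0,0.5,-2,0],[0,0.5,-2,0],[0,0.5,-2,0],[0,0.5,-2,0],[0,0.5,-2,0],[0,0.5,-2,0]]
  hand: 0.5

```text
clock: 11.2
tool_pos: [0.5585, 0.0438, 0.0864]
tool_rot: [-179.9, 0.0, 78.5]
wrist_force: [-1.0, 0.4, -0.4]
opening: 0.752
grip_force: 0.0
```

Run:
```python
from m import *
d=(.561,.0435)
r,g,b_=(0,0,255),(0,255,0),(255,0,0)
C=[(circ(d,.029,.067+.036),r),(circ(d,.0355,.067+.01),g)]
f=lambda im,C,bx:cv2.resize(draw(im,C,np.array(bx),0)[50:290,60:320],(395,365),interpolation=cv2.INTER_CUBIC)
cv2.imwrite('pics/c5.png',cv2.hconcat([f(s,C,(190,155)),f(s,[],(190,155))]))
print(sensors.state()['tool_pos'],sensors.state()['wrist_force'])
```

```text
fine tri [0.6121 0.2803 0.0248] top@h [0.6096 0.2781 0.03  ] scene@h [0.6109 0.2839 0.03  ]
med tri [0.4222 0.2623 0.0298] top@h [0.4213 0.2607 0.038 ] scene@h [0.4192 0.2667 0.038 ]
coarse tri [ 0.6016 -0.2478  0.0448] top@h [ 0.5997 -0.2479  0.048 ] scene@h [ 0.601  -0.2435  0.048 ]
pan tri [ 3.5551  3.3704 -1.0821] top@h [ 0.4258 -0.2144  0.036 ] scene@h [ 0.4234 -0.2164  0.036 ]
deck tri [0.5684 0.2547 0.8152] top@h [0.5621 0.0422 0.074 ] scene@h [0.5584 0.0511 0.074 ]
[0.55885019 0.04379842 0.08658008] [ 0.09055574 -0.45026161 -0.45538753]
```

View pics/c5.png

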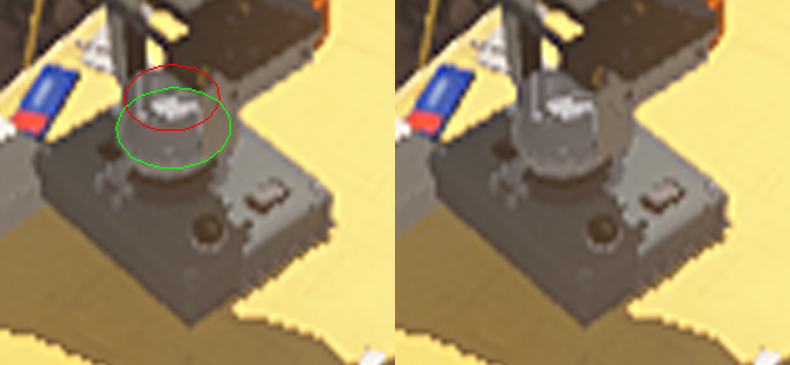

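Call:
carry_out:
  rows:
    - [[0,1,2,0],[0,1,2,0],[0,1,2,0],[0,1,2,0],[0,1,2,0],[0,1,2,0]]
  hand: -1
  squeeze: 40

```text
clock: 11.8
tool_pos: [0.5603, 0.0436, 0.085]
tool_rot: [180.0, -0.0, 78.5]
wrist_force: [-0.2, 0.4, 2.4]
opening: 0.702
grip_force: 37.9
```

Call:
carry_out:
  rows:
    - [[0,0,2,0],[0,0,4,0],[0,0,4,0],[0,0,4,0]]

```text
clock: 12.13
tool_pos: [0.5605, 0.0436, 0.0811]
tool_rot: [180.0, -0.0, 78.5]
wrist_force: [-1.7, -0.3, 4.1]
opening: 0.703
grip_force: 38.0
```

Call:
carry_out:
  rows:
    - [[0,0,2,0],[0,0,4,0],[0,0,4,0],[0,0,4,0]]

```text
clock: 12.47
tool_pos: [0.5606, 0.0437, 0.0775]
tool_rot: [180.0, -0.0, 78.5]
wrist_force: [-2.5, 0.1, 7.0]
opening: 0.696
grip_force: 38.0
```

Call:
carry_out:
  rows:
    - [[0,0,2,0],[0,0,3,0],[0,0,3,0],[0,0,3,0]]

```text
clock: 12.8
tool_pos: [0.5606, 0.0437, 0.0748]
tool_rot: [179.9, -0.0, 78.5]
wrist_force: [-2.1, -0.3, 8.2]
opening: 0.702
grip_force: 38.1
```

Call:
carry_out:
  rows:
    - [[0,0,-4,0],[0,0,-8,0],[0,0,-10,0],[0,0,-10,0]]

```text
clock: 13.13
tool_pos: [0.5606, 0.0436, 0.0842]
tool_rot: [179.9, -0.0, 78.5]
wrist_force: [-0.7, -0.0, 2.5]
opening: 0.701
grip_force: 37.8
```

Call:
carry_out:
  rows:
    - [[0,0,0,0],[0,0,0,0],[0,0,0,0],[0,0,0,0],[0,0,-30,0],[0,0,-70,0],[40,0,-100,0],[80,0,-100,0],[120,0,-100,0],[160,0,-100,0],[200,0,-100,0],[200,0,-100,0]]
  hand: 1

```text
clock: 14.13
tool_pos: [0.598, 0.2524, 0.1837]
tool_rot: [-179.8, -0.6, 79.2]
wrist_force: [-0.7, 1.0, -0.4]
opening: 0.997
grip_force: 0.0
```

Run:
```python
from m import *
f=lambda im,C,bx:cv2.resize(draw(im,C,np.array(bx),0)[50:290,60:320],(395,365),interpolation=cv2.INTER_CUBIC)
cv2.imwrite('pics/c6.png',cv2.hconcat([f(s,[],(190,155)),f(t,[],(200,135))]))
print(sensors.state()['tool_pos'],sensors.state()['clock'])
```

```text
fine tri [0.6121 0.2803 0.0248] top@h [0.6096 0.2781 0.03  ] scene@h [0.6109 0.2839 0.03  ]
med tri [0.4222 0.2623 0.0298] top@h [0.4213 0.2607 0.038 ] scene@h [0.4192 0.2667 0.038 ]
coarse tri [ 0.6016 -0.2478  0.0448] top@h [ 0.5997 -0.2479  0.048 ] scene@h [ 0.601  -0.2435  0.048 ]
pan tri [0.8138 0.4542 0.9272] top@h [ 0.4258 -0.2144  0.036 ] scene@h [ 0.4234 -0.2164  0.036 ]
deck tri [0.5684 0.2547 0.8152] top@h [0.5621 0.0422 0.074 ] scene@h [0.5584 0.0511 0.074 ]
[0.5991988  0.24237235 0.18302967] 14.2333
```

View pics/c6.png

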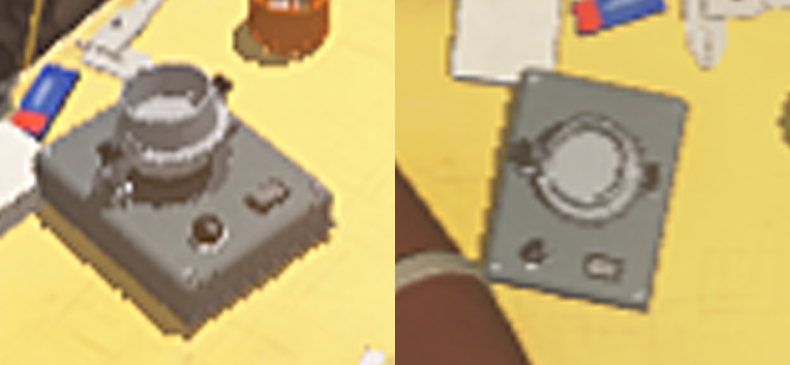

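```bash
python3 - <<'E' | tail -12
from m import *
tp=lambda u,v:(200+(60+(u-395)*260/395)*.3,135+(50+v*240/365)*.3)
sp=lambda u,v:(190+(60+u*260/395)*.3,155+(50+v*240/365)*.3)
def tri(a,b):
    X=cv2.triangulatePoints(PM(t),PM(s),np.array(a).reshape(2,1),np.array(b).reshape(2,1));return (X[:3]/X[3]).ravel().round(4)
print('rim',tri(tp(583,158),sp(167,94)));print('fl',tri(tp(590,170),sp(175,142)))
print('back rim top',back(t,tp(583,158),.105),'fl',back(t,tp(590,170),.08))
print('catch +y',back(t,tp(525,153),.085),'-y',back(t,tp(650,178),.085))
print('predicted seated: rim top px',[(395+((q[0]-200)/.3-60)*395/260,((q[1]-135)/.3-50)*365/240) for q in proj(t,[[.561,.0435,.103],[.561,.0435,.077]])],[(((q[0]-190)/.3-60)*395/260,((q[1]-155)/.3-50)*365/240) for q in proj(s,[[.561,.0435,.103],[.561,.0435,.077]])])
E
```

```text
fine tri [0.6121 0.2803 0.0248] top@h [0.6096 0.2781 0.03  ] scene@h [0.6109 0.2839 0.03  ]
med tri [0.4222 0.2623 0.0298] top@h [0.4213 0.2607 0.038 ] scene@h [0.4192 0.2667 0.038 ]
coarse tri [ 0.6016 -0.2478  0.0448] top@h [ 0.5997 -0.2479  0.048 ] scene@h [ 0.601  -0.2435  0.048 ]
pan tri [0.8138 0.4542 0.9272] top@h [ 0.4258 -0.2144  0.036 ] scene@h [ 0.4234 -0.2164  0.036 ]
deck tri [0.5684 0.2547 0.8152] top@h [0.5621 0.0422 0.074 ] scene@h [0.5584 0.0511 0.074 ]
rim [0.5631 0.0445 0.1034]
fl [0.5608 0.0402 0.0589]
back rim top [0.56329623 0.0447897  0.105     ] fl [0.55795686 0.04001116 0.08      ]
catch +y [0.56989637 0.0859153  0.085     ] -y [ 0.55121545 -0.00238415  0.085     ]
predicted seated: rim top px [(np.float64(584.8927087966417), np.float64(161.61967311460313)), (np.float64(585.0662178471837), np.float64(166.32378377275316))] [(np.float64(169.7482470445802), np.float64(94.82045511275136)), (np.float64(171.09325200763), np.float64(124.71529827572319))]
```

```bash
python3 - <<'E' | tail -8
from m import *
i=cv2.imread('pics/top0.png');j=cv2.imread('pics/scene0.png')
def cen(im,box,cond):
    x,y,w,h=box;c=im[y:y+h,x:x+w].astype(int);m=cond(c).astype(np.uint8)
    n,l,st,ce=cv2.connectedComponentsWithStats(m);k=1+np.argmax(st[1:,4]);return ce[k]+[x,y],st[k]
white=lambda c:(c.min(2)>150)&(c.max(2)-c.min(2)<50)
for n,im,bx in(('deck',i,(240,165,35,35)),('pan',i,(310,203,35,35))):
    p,stt=cen(im,bx,white);print('top',n,p,stt,back(t,p,.074 if n=='deck' else .010))
p,stt=cen(j,(222,178,40,40),white);print('scene deck',p,stt,back(s,p,.070),back(s,p,.066))
g=[proj(t,[.4240,-.2134,.010]),proj(t,[.561,.0435,.066]),proj(t,[.560,.0455,.066])];print(g,proj(s,[[.561,.0435,.066],[.56,.0455,.066]]))
E
```

```text
coarse tri [ 0.6016 -0.2478  0.0448] top@h [ 0.5997 -0.2479  0.048 ] scene@h [ 0.601  -0.2435  0.048 ]
pan tri [0.8138 0.4542 0.9272] top@h [ 0.4258 -0.2144  0.036 ] scene@h [ 0.4234 -0.2164  0.036 ]
deck tri [0.4026 0.0711 1.6486] top@h [0.5621 0.0422 0.074 ] scene@h [0.5584 0.0511 0.074 ]
top deck [255.60909091 182.25454545] [  8   9  17  17 220] [0.56339658 0.04321273 0.074     ]
top pan [325.75595238 221.19047619] [  8   9  17  18 168] [ 0.422169   -0.21783306  0.01      ]
scene deck [240.43778802 195.11520737] [  9  10  20  15 217] [0.56754707 0.04243035 0.07      ] [0.57011573 0.0393465  0.066     ]
[array([[324.56079789, 220.71300677]]), array([[255.54618867, 183.19163389]]), array([[254.99818294, 183.47044715]])] [[241.89542482 197.04198583]
 [241.76036895 197.53363068]]
```

```bash
python3 go.py .5625 .0445 .13 78.5
```

```text
[-196.     1.6   54. ] -0.003 | 14.4333 [0.6007 0.2369 0.1836] [1.7999e+02 1.1000e-01 7.8300e+01]
```

Call:
carry_out:
  rows:
    - [[-40,0,0,0],[-80,0,0,0],[-120,1,0,0],[-160,1.6,10,0],[-185,1.6,30,0],[-196,1.6,54,0],[-196,1.6,75,0],[-196,1.6,91,0],[-196,1.6,91,0],[-196,1.6,91,0],[-196,1.6,91,0]]

```text
clock: 15.35
tool_pos: [0.5635, 0.0468, 0.094]
tool_rot: [179.9, -0.0, 78.4]
wrist_force: [0.4, 0.1, 1.1]
opening: 0.998
grip_force: 0.0
```

Call:
carry_out:
  rows:
    - [[0,0,0,0],[0,0,0,0],[0,0,0,0],[0,0,0,0],[0,0,0,0],[0,0,0,0],[0,0,0,0]]
  hand: -1
  squeeze: 15

```text
clock: 15.93
tool_pos: [0.5642, 0.0473, 0.0935]
tool_rot: [179.8, -0.1, 78.5]
wrist_force: [2.0, -0.4, 0.8]
opening: 0.632
grip_force: 14.8
```

Call:
carry_out:
  rows:
    - [[0,0,-4,0],[0,0,-8,0],[0,0,-8,0],[0,0,-8,0],[0,0,-8,0],[0,0,-8,0]]
  squeeze: 25

```text
clock: 16.43
tool_pos: [0.5623, 0.0471, 0.1006]
tool_rot: [-180.0, 0.0, 78.5]
wrist_force: [-0.7, -0.4, -1.0]
opening: 0.63
grip_force: 24.7
```

Call:
carry_out:
  rows:
    - [[-1.5,0,3,0],[-1.5,0,6,0],[-1.5,0,8,0],[-1.5,0,8,0],[-1.5,0,8,0]]

```text
clock: 16.85
tool_pos: [0.5625, 0.0459, 0.0931]
tool_rot: [180.0, -0.0, 78.5]
wrist_force: [-0.6, 0.4, 3.3]
opening: 0.629
grip_force: 24.8
```

Call:
carry_out:
  rows:
    - [[0,0,1,0],[0,0,2,0],[0,0,2,0]]

```text
clock: 17.1
tool_pos: [0.5626, 0.0461, 0.0911]
tool_rot: [180.0, -0.0, 78.5]
wrist_force: [-1.1, 0.5, 5.1]
opening: 0.63
grip_force: 24.9
```

Call:
carry_out:
  rows:
    - [[0,0,1,0],[0,0,2,0],[0,0,2,0]]

```text
clock: 17.35
tool_pos: [0.5626, 0.046, 0.0891]
tool_rot: [180.0, -0.0, 78.5]
wrist_force: [-1.2, 0.4, 5.7]
opening: 0.63
grip_force: 25.0
```

Call:
carry_out:
  rows:
    - [[0,0,-2,0],[0,0,-4,0],[0,0,-4,0],[0,0,-4,0]]

```text
clock: 17.68
tool_pos: [0.5626, 0.0458, 0.0929]
tool_rot: [180.0, -0.0, 78.5]
wrist_force: [0.8, 1.1, 2.4]
opening: 0.63
grip_force: 24.8
```

Call:
carry_out:
  rows:
    - [[0,0,0,0],[0,0,0,0],[0,0,0,0],[0,0,0,0],[0,0,-30,0],[0,0,-60,0],[0,0,-60,0]]
  hand: 0.6

```text
clock: 18.27
tool_pos: [0.5658, 0.0464, 0.1578]
tool_rot: [179.5, -0.2, 78.5]
wrist_force: [1.2, 0.9, 0.6]
opening: 0.799
grip_force: 0.0
```

Call:
carry_out:
  rows:
    - [[0,0,0,0],[0,0,0,0],[0,0,0,0],[0,0,0,0],[0,0,0,0],[0,0,0,0],[0,0,0,0],[0,0,0,0],[0,0,0,0],[0,0,0,0]]
  hand: -1

```text
clock: 19.1
tool_pos: [0.5623, 0.0457, 0.1529]
tool_rot: [-180.0, -0.0, 78.5]
wrist_force: [0.2, -0.7, 0.5]
opening: 0.132
grip_force: 0.0
```

```bash
python3 go.py .562 .0450 .09 78.5;python3 - <<'E'
from m import *
f=lambda im,C,bx:cv2.resize(draw(im,C,np.array(bx),0)[50:290,60:320],(395,365),interpolation=cv2.INTER_CUBIC)
cv2.imwrite('pics/c7.png',cv2.hconcat([f(s,[],(190,155)),f(t,[],(200,135))]))
E
```

```text
[-0.8 -0.2 62.9] -0.0 | 19.1 [0.5623 0.0457 0.1529] [-180.     -0.     78.49]
fine tri [0.6121 0.2803 0.0248] top@h [0.6096 0.2781 0.03  ] scene@h [0.6109 0.2839 0.03  ]
med tri [0.4222 0.2623 0.0298] top@h [0.4213 0.2607 0.038 ] scene@h [0.4192 0.2667 0.038 ]
coarse tri [ 0.6016 -0.2478  0.0448] top@h [ 0.5997 -0.2479  0.048 ] scene@h [ 0.601  -0.2435  0.048 ]
pan tri [0.8138 0.4542 0.9272] top@h [ 0.4258 -0.2144  0.036 ] scene@h [ 0.4234 -0.2164  0.036 ]
deck tri [0.5684 0.2547 0.8152] top@h [0.5621 0.0422 0.074 ] scene@h [0.5584 0.0511 0.074 ]
```

View pics/c7.png

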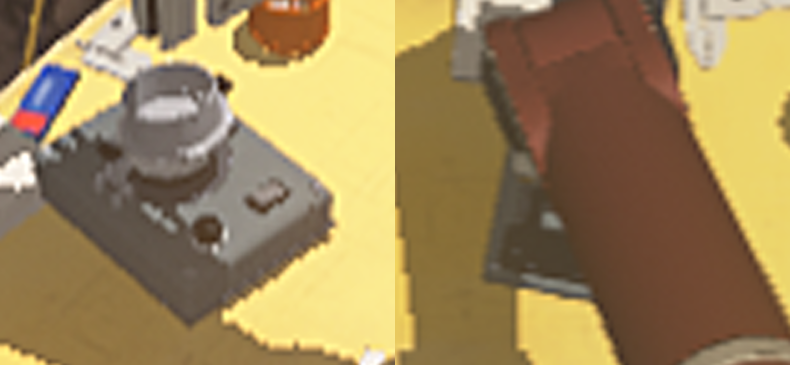

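Call:
carry_out:
  rows:
    - [[-0.5,0,20,0],[-0.5,0,40,0],[-0.5,0,55,0],[-0.5,0,66,0],[-0.5,0,68,0],[-0.5,0,68,0],[-0.5,0,68,0]]

```text
clock: 19.78
tool_pos: [0.5629, 0.0455, 0.0855]
tool_rot: [179.9, -0.0, 78.5]
wrist_force: [1.1, 0.2, -0.1]
opening: 0.007
grip_force: 0.0
```

Call:
carry_out:
  rows:
    - [[0,0,2,0],[0,0,4,0],[0,0,4,0]]

```text
clock: 20.03
tool_pos: [0.5632, 0.0454, 0.0816]
tool_rot: [179.9, -0.0, 78.5]
wrist_force: [0.0, -0.6, 2.1]
opening: 0.007
grip_force: 1.3
```

Call:
carry_out:
  rows:
    - [[0,0,2,0],[0,0,4,0],[0,0,4,0]]

```text
clock: 20.28
tool_pos: [0.5631, 0.0454, 0.0774]
tool_rot: [179.9, -0.0, 78.5]
wrist_force: [-0.1, -0.4, 5.2]
opening: 0.006
grip_force: 2.7
```

Call:
carry_out:
  rows:
    - [[0,0,2,0],[0,0,4,0],[0,0,4,0]]

```text
clock: 20.53
tool_pos: [0.5632, 0.0454, 0.0737]
tool_rot: [179.9, -0.0, 78.5]
wrist_force: [0.6, 0.7, 7.0]
opening: 0.008
grip_force: 3.7
```

Call:
carry_out:
  rows:
    - [[0,0,2,0],[0,0,4,0],[0,0,4,0]]

```text
clock: 20.78
tool_pos: [0.5632, 0.0455, 0.0701]
tool_rot: [179.9, -0.0, 78.5]
wrist_force: [-0.8, -0.3, 9.9]
opening: 0.008
grip_force: 4.7
```

Call:
carry_out:
  rows:
    - [[0,0,-6,0],[0,0,-12,0],[0,0,-13,0],[0,0,-13,0]]

```text
clock: 21.12
tool_pos: [0.5628, 0.0453, 0.0822]
tool_rot: [179.9, -0.0, 78.5]
wrist_force: [1.9, 0.5, 1.4]
opening: 0.006
grip_force: 1.2
```

Call:
carry_out:
  rows:
    - [[0,0,0,0],[0,0,0,0],[0,0,0,0],[0,0,0,0],[0,0,0,0]]
  hand: -0.66

```text
clock: 21.53
tool_pos: [0.5627, 0.045, 0.0819]
tool_rot: [180.0, -0.0, 78.5]
wrist_force: [2.2, -1.0, 2.3]
opening: 0.166
grip_force: 1.7
```

Call:
carry_out:
  rows:
    - [[1,1,0,0],[2,2,0,0],[3,2,1,0],[3,2,2,0],[3,2,3,0],[3,2,3,0]]

```text
clock: 22.03
tool_pos: [0.5638, 0.0471, 0.0786]
tool_rot: [-179.9, 0.1, 78.5]
wrist_force: [-0.7, -2.5, 5.2]
opening: 0.172
grip_force: 2.5
```

Call:
carry_out:
  rows:
    - [[-1,0,0,0],[-2,0,0,0],[-3,0,0,0],[-3,0,0,0]]

```text
clock: 22.37
tool_pos: [0.5639, 0.0465, 0.079]
tool_rot: [-180.0, -0.1, 78.5]
wrist_force: [-0.6, 1.0, 4.7]
opening: 0.17
grip_force: 2.3
```

Call:
carry_out:
  rows:
    - [[-1,0,0,0],[-2,0,0,0],[-3,0,0,0],[-3,0,0,0]]

```text
clock: 22.7
tool_pos: [0.5643, 0.0427, 0.0791]
tool_rot: [179.9, -0.1, 78.5]
wrist_force: [0.5, 3.1, 4.9]
opening: 0.171
grip_force: 2.4
```

Call:
carry_out:
  rows:
    - [[0,-1,0,0],[0,-2,0,0],[0,-3,0,0],[0,-3,0,0]]

```text
clock: 23.03
tool_pos: [0.5623, 0.0422, 0.0795]
tool_rot: [179.8, -0.0, 78.5]
wrist_force: [3.4, 2.4, 5.6]
opening: 0.167
grip_force: 2.8
```

Call:
carry_out:
  rows:
    - [[1,1,0,0],[2,2,0,0],[3,3,0,0],[3,4,0,0],[3,4,0,0]]

```text
clock: 23.45
tool_pos: [0.5636, 0.0425, 0.0785]
tool_rot: [-179.8, 0.2, 78.4]
wrist_force: [-0.3, 0.7, 5.5]
opening: 0.168
grip_force: 2.9
```

Call:
carry_out:
  rows:
    - [[0,1,0,0],[0,2,0,0],[0,2.5,0,0],[0,2.5,0,0]]

```text
clock: 23.78
tool_pos: [0.5641, 0.0424, 0.078]
tool_rot: [-179.6, 0.3, 78.4]
wrist_force: [-2.4, 1.5, 6.5]
opening: 0.17
grip_force: 2.7
```

Call:
carry_out:
  rows:
    - [[0,0,0,0],[0,0,0,0],[0,0,0,0],[0,0,0,0],[0,0,0,0],[0,0,0,0]]

```text
clock: 24.28
tool_pos: [0.5642, 0.0425, 0.078]
tool_rot: [-179.6, 0.3, 78.4]
wrist_force: [-2.8, 0.9, 6.4]
opening: 0.173
grip_force: 2.7
```

```bash
python3 go.py .565 .0455 .079 78.5;python3 - <<'E'
from m import *
f=lambda im,C,bx:cv2.resize(draw(im,C,np.array(bx),0)[50:290,60:320],(790,584),interpolation=cv2.INTER_CUBIC)
cv2.imwrite('pics/c8.png',f(s,[],(190,155)))
E
```

```text
[ 3.1  0.2 -1. ] -0.001 | 24.2833 [0.5642 0.0425 0.078 ] [-179.6     0.26   78.45]
fine tri [0.6121 0.2803 0.0248] top@h [0.6096 0.2781 0.03  ] scene@h [0.6109 0.2839 0.03  ]
med tri [0.4222 0.2623 0.0298] top@h [0.4213 0.2607 0.038 ] scene@h [0.4192 0.2667 0.038 ]
coarse tri [ 0.6016 -0.2478  0.0448] top@h [ 0.5997 -0.2479  0.048 ] scene@h [ 0.601  -0.2435  0.048 ]
pan tri [0.8138 0.4542 0.9272] top@h [ 0.4258 -0.2144  0.036 ] scene@h [ 0.4234 -0.2164  0.036 ]
deck tri [0.5684 0.2547 0.8152] top@h [0.5621 0.0422 0.074 ] scene@h [0.5584 0.0511 0.074 ]
```

View pics/c8.png

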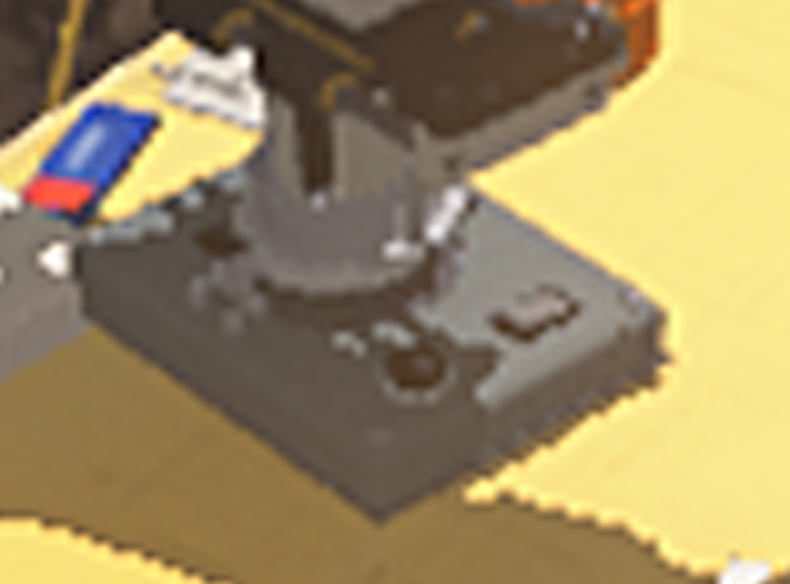

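Call:
carry_out:
  rows:
    - [[0,-2,-3,0],[0,-4,-6,0],[0,-4,-6,0],[0,-4,-6,0],[0,-4,-6,0],[0,-4,-6,0]]
  hand: -0.63

```text
clock: 24.88
tool_pos: [0.5629, 0.0444, 0.0843]
tool_rot: [-179.9, 0.1, 78.5]
wrist_force: [-0.2, 0.0, -0.4]
opening: 0.187
grip_force: 0.0
```

```bash
python3 go.py .563 .045 .083 78.5;python3 -c "
from h import *
s=sensors.state();print(s['opening'],s['wrist_force'])"
```

```text
[ 0.6 -0.   1.3] -0.001 | 24.8833 [0.5629 0.0444 0.0843] [-1.7989e+02  6.0000e-02  7.8470e+01]
0.18716651281718014 [-0.24758222  0.01530176 -0.39378646]
```

Call:
carry_out:
  rows:
    - [[0,2,0,0],[0,4,0,0],[0,6,0,0],[0,6,0,0],[0,6,0,0],[0,6,0,0],[0,6,0,0]]

```text
clock: 25.47
tool_pos: [0.5697, 0.0438, 0.0849]
tool_rot: [180.0, -0.0, 78.5]
wrist_force: [0.5, -0.1, 0.4]
opening: 0.187
grip_force: 0.0
```

Call:
carry_out:
  rows:
    - [[0,-2,0,0],[0,-4,0,0],[0,-6,0,0],[0,-9,0,0],[0,-12,0,0],[0,-12,0,0],[0,-12,0,0],[0,-12,0,0],[0,-12,0,0]]

```text
clock: 26.22
tool_pos: [0.5582, 0.046, 0.085]
tool_rot: [180.0, -0.0, 78.5]
wrist_force: [1.5, -0.3, 0.3]
opening: 0.186
grip_force: 0.6
```

Call:
carry_out:
  rows:
    - [[2,2,0,0],[4,4,0,0],[6,6,0,0],[6,6,0,0],[6,6,0,0],[6,6,0,0],[6,6,0,0]]

```text
clock: 26.8
tool_pos: [0.5649, 0.0509, 0.0848]
tool_rot: [-180.0, -0.0, 78.5]
wrist_force: [1.1, -0.4, -0.7]
opening: 0.182
grip_force: 0.5
```

Call:
carry_out:
  rows:
    - [[-2,0,0,0],[-4,0,0,0],[-6,0,0,0],[-9,0,0,0],[-12,0,0,0],[-12,0,0,0],[-12,0,0,0],[-12,0,0,0],[-12,0,0,0]]

```text
clock: 27.55
tool_pos: [0.5628, 0.0389, 0.085]
tool_rot: [180.0, 0.0, 78.5]
wrist_force: [1.6, 0.0, 0.5]
opening: 0.186
grip_force: 0.5
```

Call:
carry_out:
  rows:
    - [[2,0,0,0],[4,0,0,0],[6,0,0,0],[6,0,0,0],[6,0,0,0],[6,0,0,0]]

```text
clock: 28.05
tool_pos: [0.5635, 0.045, 0.0848]
tool_rot: [-180.0, 0.0, 78.5]
wrist_force: [-0.3, 0.8, 0.1]
opening: 0.183
grip_force: 0.0
```

Call:
carry_out:
  rows:
    - [[0,0,2,0],[0,0,4,0],[0,0,6,0],[0,0,6,0],[0,0,6,0]]

```text
clock: 28.47
tool_pos: [0.5635, 0.0449, 0.0786]
tool_rot: [-180.0, 0.0, 78.5]
wrist_force: [0.4, -0.3, -0.3]
opening: 0.184
grip_force: 0.0
```

Call:
carry_out:
  rows:
    - [[0,0,1,0],[0,0,2,0],[0,0,3,0],[0,0,3,0],[0,0,3,0]]

```text
clock: 28.88
tool_pos: [0.5639, 0.0449, 0.0762]
tool_rot: [180.0, -0.0, 78.5]
wrist_force: [0.2, -0.2, 2.8]
opening: 0.181
grip_force: 1.4
```

Call:
carry_out:
  rows:
    - [[0,0,2,0],[0,0,4,0],[0,0,5,0],[0,0,5,0],[0,0,5,0]]

```text
clock: 29.3
tool_pos: [0.5639, 0.045, 0.0714]
tool_rot: [180.0, -0.0, 78.5]
wrist_force: [-2.2, -1.1, 6.4]
opening: 0.182
grip_force: 3.0
```

Contact now at 76–77 mm: the pan is seated in the ring. Press through to the snap.

Call:
carry_out:
  rows:
    - [[0,0,1,0],[0,0,2,0],[0,0,3,0],[0,0,4,0],[0,0,4,0],[0,0,4,0]]

```text
clock: 29.8
tool_pos: [0.5639, 0.045, 0.0677]
tool_rot: [180.0, 0.0, 78.5]
wrist_force: [-1.9, 0.0, 8.2]
opening: 0.183
grip_force: 3.8
```

Call:
carry_out:
  rows:
    - [[0,0,1,0],[0,0,2,0],[0,0,3,0],[0,0,4,0],[0,0,4,0],[0,0,4,0]]

```text
clock: 30.3
tool_pos: [0.564, 0.045, 0.0641]
tool_rot: [180.0, 0.0, 78.5]
wrist_force: [-2.3, -0.2, 10.4]
opening: 0.188
grip_force: 5.2
```

Call:
carry_out:
  rows:
    - [[0,0,1,0],[0,0,1.5,0],[0,0,1.5,0],[0,0,1.5,0]]

```text
clock: 30.63
tool_pos: [0.5639, 0.045, 0.0638]
tool_rot: [179.9, 0.0, 78.5]
wrist_force: [-3.6, -1.2, 17.7]
opening: 0.187
grip_force: 8.5
```

Call:
carry_out:
  rows:
    - [[0,0,-1,0],[0,0,-2,0],[0,0,-3,0],[0,0,-3,0],[0,0,-3,0],[0,0,-3,0]]

```text
clock: 31.13
tool_pos: [0.5639, 0.045, 0.0655]
tool_rot: [179.9, 0.0, 78.5]
wrist_force: [-0.8, -0.3, 9.7]
opening: 0.182
grip_force: 4.8
```

Call:
carry_out:
  rows:
    - [[0,0,-1,0],[0,0,-2,0],[0,0,-3,0],[0,0,-3,0],[0,0,-3,0],[0,0,-3,0]]

```text
clock: 31.63
tool_pos: [0.5635, 0.0449, 0.067]
tool_rot: [-180.0, 0.0, 78.5]
wrist_force: [0.4, -0.7, -0.0]
opening: 0.188
grip_force: 0.0
```

Call:
carry_out:
  rows:
    - [[0,0,-35,0],[0,0,-75,0],[20,0,-80,0.1],[55,0,-80,0.22],[95,0,-80,0.34],[135,0,-80,0.46],[175,0,-80,0.58],[210,0,-80,0.7],[235,0,-80,0.82],[242,-1,-70,0.94],[242,-1,-50,1.06],[242,-1,-30,1.18]]

```text
clock: 32.63
tool_pos: [0.6111, 0.2843, 0.097]
tool_rot: [-179.9, -0.1, 10.7]
wrist_force: [0.6, 0.1, -0.6]
opening: 0.184
grip_force: 0.0
```

Call:
carry_out:
  rows:
    - [[0,0,0,0.12],[0,0,0,0.24],[0,0,0,0.36],[0,0,0,0.39],[0,0,0,0.39],[0,0,0,0.39]]
  hand: 1

```text
clock: 33.13
tool_pos: [0.6109, 0.2823, 0.0972]
tool_rot: [180.0, 0.0, -11.3]
wrist_force: [-1.0, -0.3, -0.7]
opening: 0.565
grip_force: 0.0
```

```bash
python3 go.py .611 .2827 .007 -11.5
```

```text
[-0.  -0.4 90.2] 0.003 | 33.1333 [0.6109 0.2823 0.0972] [ 1.7999e+02  1.0000e-02 -1.1320e+01]
```

Call:
carry_out:
  rows:
    - [[0,0,0,0],[0,0,10,0],[0,0,20,0],[0,0,30,0],[0,0,35,0],[0,0,40,0],[0,0,45,0],[0,0,65,0],[0,0,82,0],[0,0,90,0],[0,0,90,0],[0,0,90,0]]

```text
clock: 34.13
tool_pos: [0.6112, 0.2823, 0.0073]
tool_rot: [180.0, 0.0, -11.5]
wrist_force: [0.3, -0.0, -0.8]
opening: 0.999
grip_force: 0.0
```

Call:
carry_out:
  rows:
    - [[0,0,0,0],[0,0,0,0],[0,0,0,0],[0,0,0,0],[0,0,0,0],[0,0,0,0],[0,0,0,0],[0,0,0,0]]
  hand: -1
  squeeze: 5

```text
clock: 34.8
tool_pos: [0.6112, 0.2824, 0.0077]
tool_rot: [-180.0, -0.0, -11.5]
wrist_force: [-0.4, -1.2, 2.3]
opening: 0.629
grip_force: 5.0
```

Call:
carry_out:
  rows:
    - [[0,0,0,0],[0,0,0,0],[0,0,0,0],[0,0,0,-0.12],[0,0,0,-0.24],[0,0,0,-0.36],[0,0,0,-0.48],[0,0,0,-0.6],[0,0,0,-0.72],[0,0,0,-0.84],[0,0,0,-0.96],[0,0,0,-1.08]]
  hand: 1

```text
clock: 35.8
tool_pos: [0.6111, 0.282, 0.0072]
tool_rot: [180.0, 0.0, 50.7]
wrist_force: [0.6, 1.3, -0.4]
opening: 1.001
grip_force: 0.0
```

Call:
carry_out:
  rows:
    - [[0,0,0,-0.12],[0,0,0,-0.24],[0,0,0,-0.36],[0,0,0,-0.48],[0,0,0,-0.489],[0,0,0,-0.489]]

```text
clock: 36.3
tool_pos: [0.6111, 0.2818, 0.0071]
tool_rot: [-180.0, 0.0, 78.3]
wrist_force: [0.4, 0.2, -0.2]
opening: 0.994
grip_force: 0.0
```

Call:
carry_out:
  rows:
    - [[0,0,0,0],[0,0,0,0],[0,0,0,0],[0,0,0,0],[0,0,0,0],[0,0,0,0],[0,0,0,0],[0,0,0,0]]
  hand: -1
  squeeze: 20

```text
clock: 36.97
tool_pos: [0.6112, 0.2823, 0.0074]
tool_rot: [180.0, -0.0, 78.4]
wrist_force: [-0.2, 0.6, -0.1]
opening: 0.624
grip_force: 20.0
```

```bash
python3 go.py .5637 .045 .13 78.5
```

```text
[-242.     1.2 -122.6] -0.001 | 36.9667 [0.6112 0.2823 0.0074] [ 1.7999e+02 -1.0000e-02  7.8420e+01]
```

Call:
carry_out:
  rows:
    - [[0,0,-40,0],[0,0,-80,0],[-20,0,-115,0],[-60,0,-123,0],[-100,0,-123,0],[-140,1,-123,0],[-180,1,-123,0],[-215,1,-123,0],[-237,1,-123,0],[-242,1.2,-123,0],[-242,1.2,-123,0],[-242,1.2,-123,0]]

```text
clock: 37.97
tool_pos: [0.564, 0.0466, 0.1306]
tool_rot: [180.0, -0.1, 78.5]
wrist_force: [0.1, 0.4, -1.1]
opening: 0.625
grip_force: 20.0
```

Call:
carry_out:
  rows:
    - [[0,0,0,0],[0,0,8,0],[0,0,16,0],[0,0,24,0],[0,0,24,0],[0,0,24,0],[0,0,24,0]]

```text
clock: 38.55
tool_pos: [0.5637, 0.0451, 0.1062]
tool_rot: [-180.0, -0.0, 78.4]
wrist_force: [0.2, 0.2, -0.4]
opening: 0.626
grip_force: 20.0
```

```bash
python3 go.py .5637 .045 .0924 78.5
```

```text
[-0.1  0.  13.8] -0.001 | 38.55 [0.5637 0.0451 0.1062] [-1.7998e+02 -1.0000e-02  7.8440e+01]
```

Call:
carry_out:
  rows:
    - [[0,0,3,0],[0,0,6,0],[0,0,9,0],[0,0,10,0],[0,0,10,0]]

```text
clock: 38.97
tool_pos: [0.5635, 0.0448, 0.096]
tool_rot: [-180.0, 0.0, 78.4]
wrist_force: [1.3, 0.0, -0.2]
opening: 0.624
grip_force: 20.0
```

Call:
carry_out:
  rows:
    - [[0,0,1,0],[0,0,2,0],[0,0,3,0],[0,0,3,0],[0,0,3,0]]

```text
clock: 39.38
tool_pos: [0.5638, 0.0448, 0.0934]
tool_rot: [180.0, 0.0, 78.4]
wrist_force: [1.2, -1.3, -1.1]
opening: 0.623
grip_force: 20.0
```

Call:
carry_out:
  rows:
    - [[0,0,1,0],[0,0,1.5,0],[0,0,1.5,0],[0,0,1.5,0]]

```text
clock: 39.72
tool_pos: [0.5639, 0.0449, 0.0924]
tool_rot: [180.0, 0.0, 78.4]
wrist_force: [-1.7, 0.2, 3.8]
opening: 0.627
grip_force: 20.6
```

Call:
carry_out:
  rows:
    - [[0,0,0.5,0],[0,0,0.8,0],[0,0,0.8,0],[0,0,0.8,0]]

```text
clock: 40.05
tool_pos: [0.5639, 0.0449, 0.0922]
tool_rot: [180.0, 0.0, 78.4]
wrist_force: [-2.2, -1.4, 8.2]
opening: 0.628
grip_force: 20.9
```

Call:
carry_out:
  rows:
    - [[0,0,-0.5,0],[0,0,-0.5,0],[0,0,-0.5,0],[0,0,-0.5,0],[0,0,-30,0],[0,0,-60,0],[25,-25,-60,0.1],[50,-50,-60,0.22],[75,-75,-60,0.34],[100,-100,-60,0.46],[125,-125,-60,0.58],[150,-150,-60,0.7]]
  hand: 1

```text
clock: 41.05
tool_pos: [0.4457, 0.2232, 0.1509]
tool_rot: [-180.0, -0.0, 38.0]
wrist_force: [0.5, 1.5, 1.1]
opening: 0.999
grip_force: 0.0
```

```bash
python3 go.py .4213 .265 .065 -11.5
```

```text
[  6.4 -47.9  85.9] 0.863 | 41.05 [0.4457 0.2232 0.1509] [-1.7998e+02 -1.0000e-02  3.7970e+01]
```

Call:
carry_out:
  rows:
    - [[3,-25,20,0.12],[6,-45,40,0.24],[6.4,-48,60,0.36],[6.4,-48,75,0.48],[6.4,-48,86,0.6],[6.4,-48,86,0.72],[6.4,-48,86,0.84],[6.4,-48,86,0.863],[6.4,-48,86,0.863],[6.4,-48,86,0.863]]

```text
clock: 41.88
tool_pos: [0.4221, 0.2638, 0.0651]
tool_rot: [-180.0, -0.0, -11.0]
wrist_force: [0.3, 1.4, -0.3]
opening: 1.0
grip_force: 0.0
```

```bash
python3 go.py .4213 .265 .010 -11.5
```

```text
[-1.  -1.  55.1] 0.009 | 41.8833 [0.4221 0.2638 0.0651] [-1.7999e+02 -1.0000e-02 -1.0970e+01]
```

Call:
carry_out:
  rows:
    - [[0,0,25,0],[0,0,45,0],[-0.5,-0.5,55,0],[-0.5,-0.5,55,0],[-0.5,-0.5,55,0]]

```text
clock: 42.3
tool_pos: [0.4216, 0.2641, 0.01]
tool_rot: [180.0, 0.0, -11.1]
wrist_force: [0.3, 0.7, 0.2]
opening: 1.001
grip_force: 0.0
```

Call:
carry_out:
  rows:
    - [[0,0,0,0],[0,0,0,0],[0,0,0,0],[0,0,0,0],[0,0,0,0],[0,0,0,0],[0,0,0,0],[0,0,0,0]]
  hand: -1
  squeeze: 5

```text
clock: 42.97
tool_pos: [0.4218, 0.2643, 0.0104]
tool_rot: [-180.0, -0.0, -11.1]
wrist_force: [-0.6, -0.1, 3.0]
opening: 0.631
grip_force: 5.0
```

Call:
carry_out:
  rows:
    - [[0,0,0,0],[0,0,0,0],[0,0,0,0],[0,0,0,-0.12],[0,0,0,-0.24],[0,0,0,-0.36],[0,0,0,-0.48],[0,0,0,-0.6],[0,0,0,-0.72],[0,0,0,-0.84],[0,0,0,-0.96],[0,0,0,-1.08]]
  hand: 1

```text
clock: 43.97
tool_pos: [0.4217, 0.264, 0.01]
tool_rot: [180.0, 0.0, 51.1]
wrist_force: [0.7, -0.2, 0.2]
opening: 1.0
grip_force: 0.0
```

Call:
carry_out:
  rows:
    - [[0,0,0,-0.12],[0,0,0,-0.24],[0,0,0,-0.36],[0,0,0,-0.48],[0,0,0,-0.483],[0,0,0,-0.483]]

```text
clock: 44.47
tool_pos: [0.4216, 0.2639, 0.0099]
tool_rot: [-180.0, 0.0, 78.2]
wrist_force: [-0.4, -0.3, -0.3]
opening: 0.999
grip_force: 0.0
```

Call:
carry_out:
  rows:
    - [[0,0,0,0],[0,0,0,0],[0,0,0,0],[0,0,0,0],[0,0,0,0],[0,0,0,0],[0,0,0,0],[0,0,0,0]]
  hand: -1
  squeeze: 20

```text
clock: 45.13
tool_pos: [0.4218, 0.2643, 0.0101]
tool_rot: [180.0, -0.0, 78.4]
wrist_force: [0.1, -0.3, 0.3]
opening: 0.627
grip_force: 20.0
```

```bash
python3 go.py .5638 .0449 .16 78.5
```

```text
[-186.3  183.2 -149.9] -0.001 | 45.1333 [0.4218 0.2643 0.0101] [ 1.7999e+02 -1.0000e-02  7.8420e+01]
```

Call:
carry_out:
  rows:
    - [[0,0,-40,0],[0,0,-80,0],[0,0,-120,0],[-25,25,-145,0],[-52,52,-150,0],[-80,79,-150,0],[-107,106,-150,0],[-134,132,-150,0],[-160,158,-150,0],[-178,175,-150,0],[-186.3,183.2,-150,0],[-186.3,183.2,-150,0]]

```text
clock: 46.13
tool_pos: [0.5647, 0.0414, 0.1593]
tool_rot: [-180.0, 0.1, 78.1]
wrist_force: [0.3, -0.1, -0.7]
opening: 0.628
grip_force: 20.0
```

Call:
carry_out:
  rows:
    - [[0,0,0,0],[0,0,8,0],[0,0,16,0],[0,0,24,0],[0,0,29,0],[0,0,29,0],[0,0,29,0],[0,0,29,0]]

```text
clock: 46.8
tool_pos: [0.5639, 0.0452, 0.1312]
tool_rot: [180.0, -0.0, 78.4]
wrist_force: [-0.6, 0.8, -1.1]
opening: 0.632
grip_force: 20.0
```

```bash
python3 go.py .5638 .0449 .1181 78.5
```

```text
[-0.3 -0.1 13.1] -0.001 | 46.8 [0.5639 0.0452 0.1312] [ 1.7999e+02 -2.0000e-02  7.8450e+01]
```

Call:
carry_out:
  rows:
    - [[0,0,3,0],[0,0,6,0],[0,0,9,0],[0,0,11,0],[0,0,12,0],[0,0,12,0],[0,0,12,0]]

```text
clock: 47.38
tool_pos: [0.5638, 0.0449, 0.119]
tool_rot: [-180.0, -0.0, 78.4]
wrist_force: [-0.6, -0.3, -0.2]
opening: 0.628
grip_force: 20.0
```

Call:
carry_out:
  rows:
    - [[0,0,1,0],[0,0,1.8,0],[0,0,1.8,0],[0,0,1.8,0]]

```text
clock: 47.72
tool_pos: [0.5641, 0.045, 0.1181]
tool_rot: [179.9, -0.0, 78.4]
wrist_force: [-0.8, -0.4, 4.9]
opening: 0.627
grip_force: 20.0
```

Call:
carry_out:
  rows:
    - [[0,0,-0.5,0],[0,0,-0.5,0],[0,0,-0.5,0],[0,0,-0.5,0],[0,0,-30,0],[0,0,-60,0],[-40,13,-60,0],[-80,27,-60,0],[-118,40,-60,0],[-156,53,-60,0],[-195,66,-60,0],[-230,79,-60,0]]
  hand: 1

```text
clock: 48.72
tool_pos: [0.5946, -0.1995, 0.177]
tool_rot: [-180.0, 0.1, 78.3]
wrist_force: [-0.4, 0.4, -0.4]
opening: 0.998
grip_force: 0.0
```

Call:
carry_out:
  rows:
    - [[-30,10,10,0],[-45,15,40,0],[-46,15,70,0],[-46,15,90,0],[-46,15,95,0],[-46,15,95,0],[-46,15,95,0]]

```text
clock: 49.3
tool_pos: [0.6014, -0.2438, 0.0831]
tool_rot: [179.9, -0.0, 78.5]
wrist_force: [0.4, -0.6, 1.0]
opening: 1.001
grip_force: 0.0
```

```bash
python3 go.py .601 -.2445 .015 78.5
python3 - <<'E'
from h import *
a=snap('top','t9.png');b=snap('scene','s9.png')
r=lambda i,x,y:cv2.resize(cv2.cvtColor(i['pixels'],cv2.COLOR_RGB2BGR)[y:y+120,x:x+120],(400,400),interpolation=cv2.INTER_CUBIC)
cv2.imwrite('pics/c9.png',cv2.hconcat([r(a,220,130),r(b,205,110)]))
E
```

```text
[-0.8 -0.4 68.1] -0.001 | 49.3 [ 0.6014 -0.2438  0.0831] [ 1.7992e+02 -3.0000e-02  7.8470e+01]
```

View pics/c9.png

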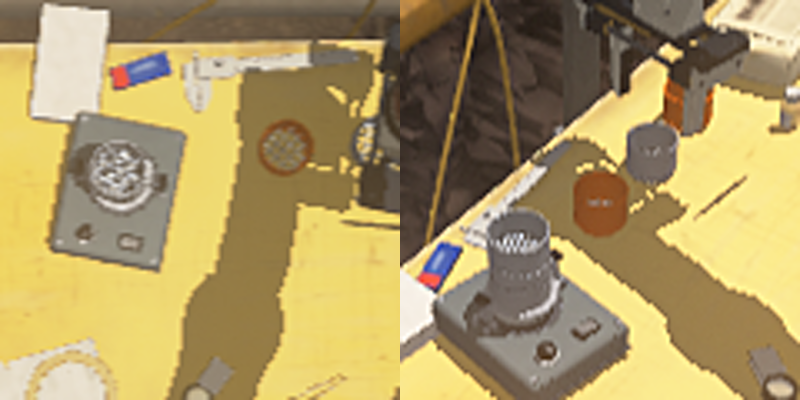

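Call:
carry_out:
  rows:
    - [[-0.5,0,25,0],[-0.5,0,45,0],[-0.5,0,62,0],[-0.5,0,68,0],[-0.5,0,68,0],[-0.5,0,68,0]]

```text
clock: 49.9
tool_pos: [0.6015, -0.2448, 0.0156]
tool_rot: [179.9, 0.0, 78.4]
wrist_force: [0.4, -0.9, 0.9]
opening: 1.0
grip_force: 0.0
```

Call:
carry_out:
  rows:
    - [[0,0,0,0],[0,0,0,0],[0,0,0,0],[0,0,0,0],[0,0,0,0],[0,0,0,0],[0,0,0,0],[0,0,0,0]]
  hand: -1
  squeeze: 20

```text
clock: 50.57
tool_pos: [0.601, -0.2449, 0.0147]
tool_rot: [179.9, -0.0, 78.4]
wrist_force: [0.1, -0.3, 2.0]
opening: 0.627
grip_force: 20.0
```

```bash
python3 go.py .5640 .0450 .20 78.5
```

```text
[ 276.6  -94.2 -185.4] -0.001 | 50.5667 [ 0.601  -0.2449  0.0147] [179.93  -0.    78.43]
```

Call:
carry_out:
  rows:
    - [[0,0,-40,0],[0,0,-80,0],[0,0,-120,0],[0,0,-160,0],[30,-10,-185,0],[68,-23,-185,0],[106,-36,-185,0],[144,-49,-185,0],[182,-62,-185,0],[220,-75,-185,0],[250,-85,-185,0],[270,-92,-185,0]]

```text
clock: 51.57
tool_pos: [0.5627, 0.0431, 0.1993]
tool_rot: [-179.9, -0.1, 78.8]
wrist_force: [-0.1, 0.5, 0.2]
opening: 0.627
grip_force: 20.0
```

Call:
carry_out:
  rows:
    - [[6,-2,0,0],[6,-2,8,0],[6,-2,16,0],[6,-2,24,0],[6,-2,30,0],[6,-2,30,0],[6,-2,30,0],[6,-2,30,0]]

```text
clock: 52.23
tool_pos: [0.564, 0.0438, 0.1693]
tool_rot: [180.0, -0.0, 78.4]
wrist_force: [-0.2, 0.5, -0.8]
opening: 0.63
grip_force: 20.0
```

```bash
python3 go.py .5640 .0450 .1537 78.5
```

```text
[ 1.2 -0.2 15.6] -0.002 | 52.2333 [0.564  0.0438 0.1693] [ 1.7999e+02 -1.0000e-02  7.8360e+01]
```

Call:
carry_out:
  rows:
    - [[1,0,3,0],[1,0,6,0],[1,0,9,0],[1,0,12,0],[1,0,14,0],[1,0,14,0],[1,0,14,0]]

```text
clock: 52.82
tool_pos: [0.5638, 0.0454, 0.1551]
tool_rot: [-180.0, 0.0, 78.4]
wrist_force: [-0.4, -1.2, -0.9]
opening: 0.627
grip_force: 20.0
```

Call:
carry_out:
  rows:
    - [[0,0,1,0],[0,0,2,0],[0,0,2.3,0],[0,0,2.3,0],[0,0,2.3,0]]

```text
clock: 53.23
tool_pos: [0.5642, 0.0455, 0.1536]
tool_rot: [179.9, -0.0, 78.4]
wrist_force: [-0.8, -0.1, 4.2]
opening: 0.627
grip_force: 20.0
```

Seated at the predicted height. Release, withdraw, and check.

Call:
carry_out:
  rows:
    - [[0,0,-0.5,0],[0,0,-0.5,0],[0,0,-0.5,0],[0,0,-0.5,0],[0,0,-20,0],[0,0,-50,0],[0,0,-85,0],[-40,0,-85,0],[-80,0,-85,0],[-120,0,-85,0],[-160,0,-85,0],[-160,0,-85,0]]
  hand: 1

```text
clock: 54.23
tool_pos: [0.5293, -0.1233, 0.2368]
tool_rot: [-179.9, 0.5, 77.5]
wrist_force: [-0.6, -1.2, 0.5]
opening: 1.003
grip_force: 0.0
```

```bash
python3 - <<'E' >/dev/null
from m import *
r,g,b=(0,0,255),(0,255,0),(255,0,0);d=(.564,.045)
C=[(circ(d,.029,z),k) for z,k in((.092,g),(.115,b),(.146,g),(.187,r))]
f=lambda im,C,x:cv2.resize(draw(im,C,np.array(x),0)[:,:300],(400,400),interpolation=cv2.INTER_CUBIC)
cv2.imwrite('pics/c10.png',cv2.vconcat([cv2.hconcat([f(s,[],(200,140)),f(s,C,(200,140))])]))
snap('top','t10.png')
E
```

View pics/c10.png

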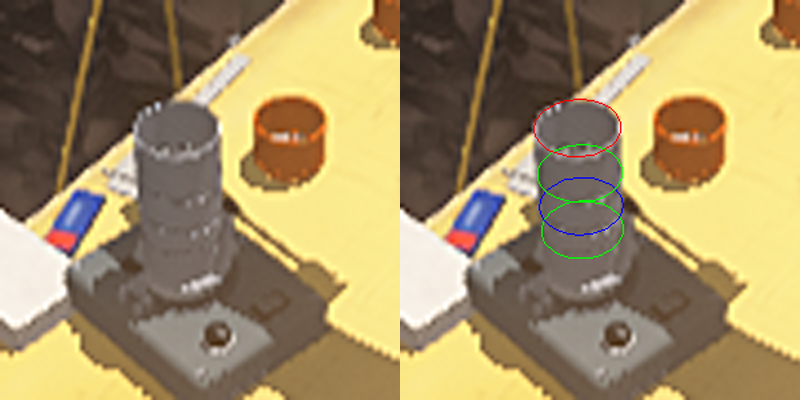

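The overlay matches: the column is straight and level, and the seams and the top rim (left crop, about (177,130)) sit at the predicted heights. The pan is held down by its catches.

```bash
python3 -c "
from station import bot
print(bot.hand_in())"
```

```text
the job is handed in; nothing more can be done
None
```

The sieve column is built and handed in at about 54 s: pan latched in the deck by its catches, then fine, medium and coarse sieves nested on it, each at its expected height and level. The arm is clear of everything. The pan jammed on the seat ring on the first try and had to be worked into place before it latched. I kept clear of the vials and the dropper bottle but did not check them separately at the end.

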